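# Pin back the belt tensioner of a paint mixer

## Robot

A 6-joint arm with a two-finger parallel gripper is mounted at the origin on the work surface. World frame = base frame: x ahead of the robot, y to its left, z up, the work surface at z = 0. Lengths are in mm, angles in rad, forces in N, time in s.
With the tool pointing down it reaches from about 275 to 1000 mm from the base axis. Payload 8.4 kg.
Tool frame: the origin (TCP) lies between the finger pads; the fingertips stand 22 mm ahead of it and the grasp point (between the pads) lies 3 mm ahead of it; z points along the fingers, y is the line along which they close (so a half turn about z gives the same grasp; the last joint's range is limited). The gripper opens to 85 mm and grips with 20 to 120 N. Pads are 22 mm wide; open, the fingers measure 114 mm over their backs; the gripper's body (76 mm by 85 mm) begins 54 mm behind the grasp point. The pads swing forward as they close: fully open they stand 13 mm farther back than shut.
Start: joints at [-1.157, 0.353, 1.633, -0, 1.155, -0.002], TCP at [252.45, -571.749, 253.281] pointing down, gripper open.
Joint ranges: [-2.63, 2.63], [-0.92, 2.1], [0.06, 2.66], [-1.3, 4.44], [0, 2.69], [-3.02, 3.02]. Speed limits (rad/s): [2.22, 2.22, 2.79, 3.14, 3.14, 3.14].

## Interface

Orientations are given as [roll, pitch, yaw] about the fixed x, y, z axes, in that order (R = Rz(yaw) Ry(pitch) Rx(roll)).
In Python, from rig import r, grab_frame gives the robot as it stands.
- The arm moves only by the shell command python3 -m inch 'ROWS' [FORCE]. ROWS is JSON, a list of rows, each a list of 7 numbers: the turn, a rotation vector about the tool's x, y, z as a fraction of full scale, then the shift along the tool's x, y, z as a fraction of full scale, then the closure, from 0 (fully open) to 1 (shut). In form: [[rx, ry, rz, dx, dy, dz, fingers], ...]. A call has 1 to 8 rows; each row shifts and turns the commanded pose from where the row before left it, along the tool's axes as they then stand; what a row does not reach is not made up. Full scale, the value 1, is 2.5 cm for a shift and pi rad for a turn. A row lasts 1/12 s, in which the tool goes at most 41.7 mm and 7.16 degrees, less where a joint would pass 70% of its speed; a pose out of reach is approached as far as the arm can. A call with a number of a shift or a turn outside -1 to 1 is refused whole. A call with a gripper value outside its range is refused whole. The fingers move at their own pace and stop on an object; FORCE is the grip in N (left out, the last holds). Time passes only in rows, so rows that do not move let the fingers close. It gives the time, the measured TCP pose, the force, the opening and the grip force at its end, in the units of the state.
- r.sense(): the state, without advancing time (a new reading comes with each control period).
- grab_frame(name): name is "scene" or "side" or "wrist"; returns a dict with "pixels" (480x640x3 uint8, red, green, blue), "z_map" (480x640 float32, mm along the optical axis (not along the pixel's ray), 0 where there is no reading), "vertical_fov" (degrees; the focal length in pixels is half the picture's height over the tangent of half this angle, whatever the lens; pixels are square), "cx", "cy" (the principal point, pixels), "dist" ([k1, k2, p1, p2, k3] as OpenCV has them; the pictures are not rectified), "cam_to_world" (4x4, takes a point from camera to world coordinates). Camera axes: x right, y down, z forward; pixel columns grow to the right and rows downward; lengths in mm; the calibration is good to about 2 mm. A picture is of the moment at which its call begins.
- r.sign_off(): hands the job in; it is judged then, once.
The state is a dict: "clock": time; "qpos": joint angles; "qvel": joint speeds; "joint_efforts": joint torques, N m; "eef_pos": TCP position; "tcp_rot": TCP orientation; "contact_force": force on the tool from outside, world axes, zero at the start; "wrist_torque": the same for the moment, N m; "opening": opening from 0.0 (shut) to 1.0 (fully open); "grasp_force": force on a finger pad.
Only numpy, scipy, OpenCV 4.12 (cv2) and the standard library are available. Lean on these libraries where they do the work, as an engineer would, in place of code of your own. Each camera call takes 0.05 s, during which the arm holds its last target. There are 200 camera calls.

## Task

The belt is off this paint mixer and a new one is to be fitted: lock its tensioner back out of the way. Take the larger wing-headed pin from the wooden tool block, put it down through the guide block on the tensioner's arm, and with it swing the arm back against its spring, feeling for the lock hole in the plate below; press the pin fully home and let go so that the pin alone holds the arm. Do not force the pin or ram the machine, do not let the arm snap back, and leave everything else where it is.

Things in the scene. Friction and masses are not known exactly. Their poses are not given: they have to be found in the camera images.
- mixer: low grey bench mixer fixed to the table, 364 mm deep (x) x 414 mm wide (y); flat deck 85 mm above the table with a turntable, a motor pulley and, at the corner to the robot's right and nearest it, the belt tensioner: an L-shaped arm on a pivot, one leg with an idler wheel, the other with a square guide block. x points away from the robot at yaw 0. Origin: on the table below the deck's middle
- pivot (a point): point on the upright pivot axis of the tensioner arm, 124 mm above the table, level with the guide block's top; x, y axes are the mixer's. Under the guide's whole swing lies a steel lock plate, its flat top 101 mm above the table (23 mm below this point), with a single round hole, 11.8 mm wide, 16 mm deep, whose centre is 100 mm from this axis
- tensioner (a joint): angle of the tensioner arm, rad: 0 at rest on its stop; grows as the arm is turned back, counter-clockwise from above; end stop 0.75. Spring torque 0.2 N m at 0, plus 0.5 N m per rad (2 to 6 N at the guide); let go, it snaps back. The lock hole comes under the guide somewhere between 0.38 and 0.62: the plate is clamped by hand, so this differs every time and must be felt for
- guide_mouth (a point): centre of the top mouth of the bore in the guide block (steel, 28 mm square, 20 mm tall, its underside 3 mm above the lock plate); moves with the arm, 100 mm from the pivot axis. Bore 11.6 mm wide, upright, right through, square-edged. z up, x away from the pivot, y the way it moves as the joint grows. Within 80 mm of it nothing stands more than 10 mm higher
- pin: the larger wing-headed pin, 69 mm tall, about 70 g, upright in the tool block. Origin: tip of the shank; z up. Shank 10 mm diameter, 35 mm long, its lowest 4 mm tapering to 6 mm; flange 20 mm wide from 35 to 39 mm; flat black wing from 39 to 69 mm, 12 mm thick (y), 32 mm wide (x), to be gripped across its thickness. Home, the flange rests on the guide and the origin is 35 mm below guide_mouth
- tool_block: hardwood block 180 x 70 x 45 mm with three upright 12 mm holes right through, at -55, 0 and +55 mm along its x, in which the two pins and the hex key stand in any order, the pins' flanges on the top of the block. Fixed to the table. Origin: centre of its underside
- spare_pin: thin wing-headed pin, 50 mm tall, 7 mm shank and small 20 x 9 x 16 mm wing; stands in the tool block; bystander. Origin: tip of its shank
- hex_key: T-handled hex key, 80 mm tall with a 68 mm wide black cross handle; stands in the tool block; bystander. Origin: lower tip of its shaft
- wrench: steel open-ended wrench about 140 mm long lying on the mixer's deck; bystander. Origin: its middle, underside
- tub_tall: closed blue paint tub, 108 mm diameter, 135 mm tall; bystander. Origin: centre of its underside
- tub_short: closed white paint tub, 108 mm diameter, 85 mm tall; bystander. Origin: centre of its underside
- tape_roll: roll of masking tape lying flat, 104 mm diameter, 25 mm tall; bystander. Origin: centre of its underside
- tub_lid: yellow tub lid lying flat, 116 mm diameter, 8 mm tall; bystander. Origin: centre of its underside

How it is judged (in metres and radians):
On the way, in this order (a step that is already met when the one before it is completed fails the run):
1. the pin stands in the bore of the guide block, its tip at least 12 mm below the mouth (x of pin in the frame of guide_mouth between -0.004 and 0.004 m and y of pin in the frame of guide_mouth between -0.004 and 0.004 m and z of pin in the frame of guide_mouth below -0.012 m and angle between pin's own z axis and vertical below 0.15 rad and value of joint tensioner below 0.2 rad), for 0.2 s.
2. the arm is turned back past 0.3 rad with the pin in the guide (x of pin in the frame of guide_mouth between -0.004 and 0.004 m and y of pin in the frame of guide_mouth between -0.004 and 0.004 m and z of pin in the frame of guide_mouth below -0.012 m and value of joint tensioner above 0.3 rad), for 0.2 s.
At the end, for the whole second after the job is handed in: The pin is upright (within 0.15 rad) in the guide's bore (axes within 4 mm), fully home with its tip 32 to 38 mm below the guide's mouth (flange within 3 mm of the guide), and the arm stands still, locked back at between 0.33 and 0.68 rad, pin at rest (x of pin in the frame of guide_mouth between -0.004 and 0.004 m and y of pin in the frame of guide_mouth between -0.004 and 0.004 m and z of pin in the frame of guide_mouth between -0.038 and -0.032 m and angle between pin's own z axis and vertical below 0.15 rad and value of joint tensioner between 0.33 and 0.68 rad and velocity of joint tensioner between -0.05 and 0.05 rad/s and linear speed of pin below 0.01 m/s); the robot touches nothing.
It fails at once if the pin is forced: its contacts with the mixer add up to more than 60 N (contact force between pin and mixer above 60 N).
It fails at once if the robot rams the mixer: more than 30 N between robot and mixer (contact force between any of the fingers, the arm and mixer above 30 N).
It fails at once if the tensioner arm snaps back (faster than 4 rad/s) (velocity of joint tensioner below -4 rad/s).
It fails at once if a bystander is moved by more than 30 mm (distance of any of spare_pin, hex_key, wrench, tub_tall, tub_short, tape_roll, tub_lid from where it was at the start of the episode above 0.03 m).
It also fails if it takes over 58 s, if anything falls off the work surface, if the arm or the gripper's body presses on something with over 40 N, if the wrist force passes 120 N, or if a joint passes its speed limit or range.

## Working session

There is one attempt and no reset: what is moved stays moved. The work goes in short steps, Python scripts to look and compute and a shell command to move; the robot and the scene stay as the last step left them, time stands still between calls to the robot, and variables do not carry over. Pictures are saved under pics/ and viewed, at most 10 in all, crops included, and the job is handed in when it is done.

```bash
ls; mkdir -p pics; cat > h.py <<'E'
import numpy as np, cv2
from rig import r, grab_frame
def K(f):
    F=240/np.tan(np.radians(f["vertical_fov"])/2)
    return np.array([[F,0,f["cx"]],[0,F,f["cy"]],[0,0,1.]])
def ray(f,u,v):
    p=cv2.undistortPoints(np.array([[[u,v]]],float),K(f),np.array(f["dist"],float))[0,0]
    T=np.array(f["cam_to_world"]); d=T[:3,:3]@[p[0],p[1],1]; return T[:3,3],d
def atz(f,u,v,z):
    o,d=ray(f,u,v); return o+d*(z-o[2])/d[2]
def atd(f,u,v):
    o,d=ray(f,u,v); return o+d*f["z_map"][int(round(v)),int(round(u))]
def tri(o1,d1,o2,d2):
    A=np.stack([d1,-d2],1); s=np.linalg.lstsq(A,o2-o1,rcond=None)[0]
    a=o1+s[0]*d1;b=o2+s[1]*d2; return (a+b)/2,np.linalg.norm(a-b)
def save(n,f,crop=None,k=1):
    im=cv2.cvtColor(f["pixels"],cv2.COLOR_RGB2BGR)
    if crop: x,y,w,h=crop; im=im[y:y+h,x:x+w]
    if k!=1: im=cv2.resize(im,None,fx=k,fy=k,interpolation=cv2.INTER_CUBIC)
    cv2.imwrite(n,im)
E
cat > look.py <<'E'
from h import *
import pickle
fs={n:grab_frame(n) for n in ("scene","side","wrist")}
pickle.dump(fs,open("f0.pkl","wb"))
im=np.hstack([cv2.resize(fs[n]["pixels"],(400,300)) for n in("side","wrist")])
save("pics/scene.png",fs["scene"])
cv2.imwrite("pics/sw.png",cv2.cvtColor(im,cv2.COLOR_RGB2BGR))
for n in fs: print(n,np.round(fs[n]["cam_to_world"],3).tolist(),fs[n]["vertical_fov"],fs[n]["dist"])
print(r.sense())
E
python3 look.py
```

```text
pics
scene [[0.423, 0.724, -0.544, 1110.043], [0.906, -0.339, 0.253, -299.111], [-0.002, -0.6, -0.8, 1019.032], [0.0, 0.0, 0.0, 1.0]] 55.671628535482554 [-0.03723212  0.          0.          0.          0.        ]
side [[-0.994, -0.087, 0.069, 401.09], [-0.109, 0.68, -0.725, 849.225], [0.016, -0.728, -0.685, 930.102], [0.0, 0.0, 0.0, 1.0]] 52.02754735839784 [-0.13750035  0.          0.          0.          0.        ]
wrist [[0.403, -0.868, -0.29, 326.784], [-0.915, -0.382, -0.127, -539.671], [-0.0, 0.316, -0.949, 373.427], [0.0, 0.0, 0.0, 1.0]] 69.91758307786924 [-0.06605896  0.          0.          0.          0.        ]
{'clock': 0.15, 'qpos': array([-1.15738213e+00,  3.53524712e-01,  1.63394990e+00,  1.18250480e-05,
        1.15518600e+00, -2.42072406e-03]), 'qvel': array([ 0.00055978, -0.00205804, -0.0019907 , -0.00041414,  0.00106953,
        0.00224197]), 'joint_efforts': array([-1.38120954e-04, -6.05636430e+01, -3.42338634e+01, -1.84717433e-04,
        6.16745325e-03, -1.08830901e-05]), 'eef_pos': array([ 252.32982099, -571.43854436,  252.71758601]), 'tcp_rot': array([-3.14052472e+00, -1.33984936e-05,  4.15830138e-01]), 'contact_force': array([ 0.33659623,  0.41562742, -0.42641873]), 'wrist_torque': array([ 0.00501051,  0.01954771, -0.0057169 ]), 'grasp_force': 0.0, 'opening': 1.0040474070770486}
```

View pics/scene.png

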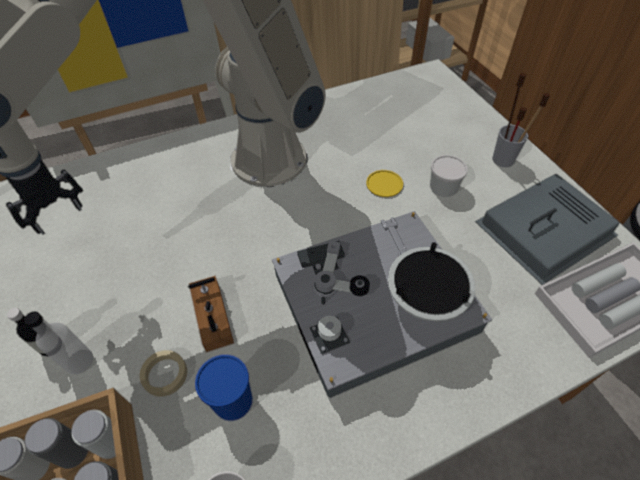

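View pics/sw.png

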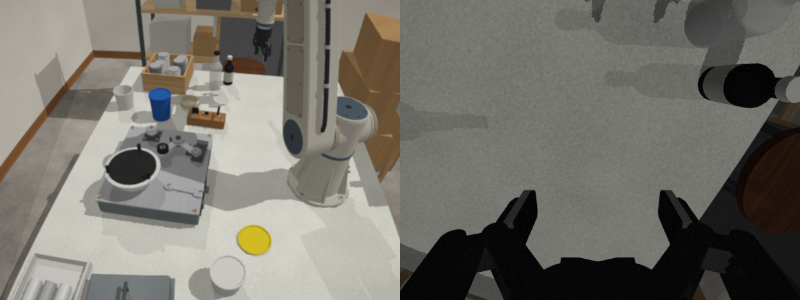

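The scene view shows the tool block at about (212,315) and the tensioner pivot at about (325,285), with the guide near (318,258). In the side view (full size) the block is near (330,187). I'll enlarge both.

```bash
cat > c.py <<'E'
from h import *
import pickle
fs=pickle.load(open("f0.pkl","rb"))
save("pics/c1.png",fs["scene"],(180,235,200,125),4)
save("pics/c2.png",fs["side"],(220,150,160,115),5)
for n,p in (("scene",[(212,315),(325,285),(318,258),(195,345)]),("side",[(330,187),(285,228)])):
    for u,v in p: print(n,u,v,np.round(atd(fs[n],u,v),1))
E
python3 c.py
```

```text
scene 212 315 [ 510.6 -333.1   41.8]
scene 325 285 [595.6 -69.6 123.4]
scene 318 258 [502.2 -45.9  98.7]
scene 195 345 [ 544.6 -396.1   -4.6]
side 330 187 [ 487.9 -322.4   42.7]
side 285 228 [574.9 -42.2 117.7]
```

View pics/c1.png

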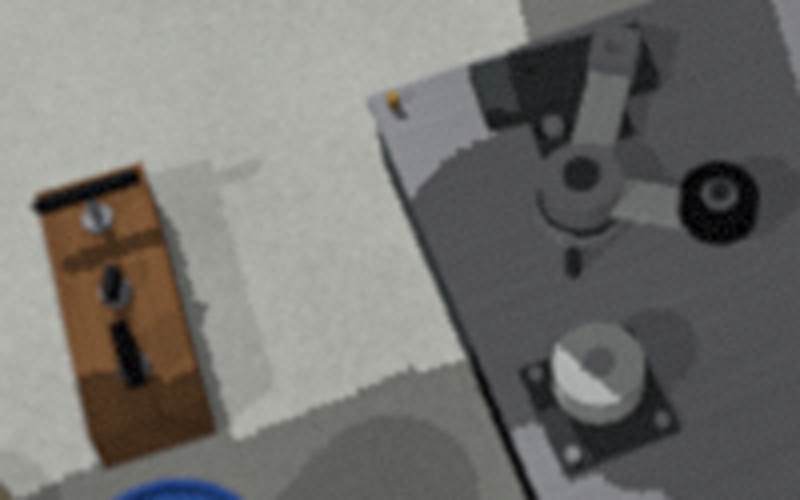

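View pics/c2.png

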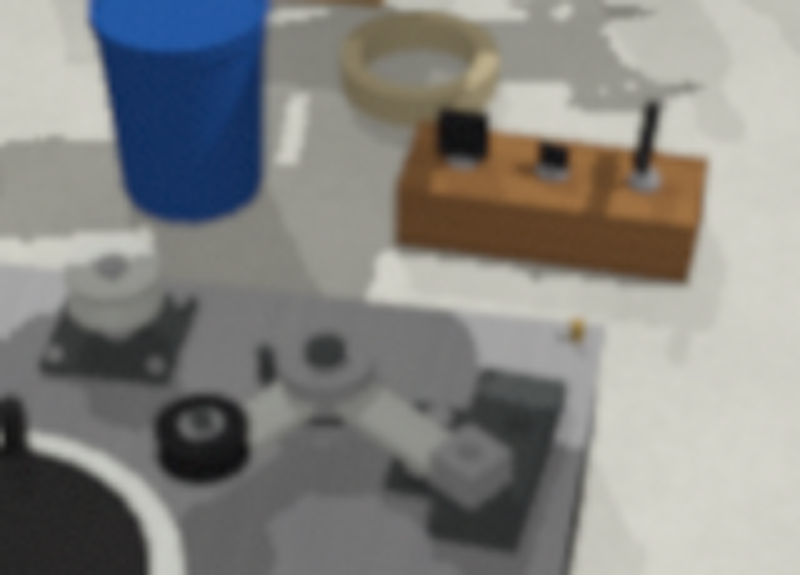

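c1 shows the hex key at the block's near end, the spare pin in the middle and the larger pin at the far end, full (212,322). The guide is at full (334,246) and the pivot at (325.5,279). c2 shows the same pin at (312.6,172) for its top, the guide mouth at (314,240.5) and the pivot at (285,220).

```bash
cat > t.py <<'E'
from h import *
import pickle
fs=pickle.load(open("f0.pkl","rb"))
C=lambda x,y:(180+x/4,235+y/4); S=lambda x,y:(220+x/5,150+y/5)
P={"pintop":(C(118,322),S(463,112)),"spare":(C(112,268),S(553,146)),"guide":(C(615,45),S(470,452)),"pivot":(C(582,175),S(325,350)),"brass":(C(393,98),S(577,323))}
for k,(a,b) in P.items():
    p,e=tri(*ray(fs["scene"],*a),*ray(fs["side"],*b)); print(k,np.round(p,1),round(e,1))
for a in [(42,200),(140,168),(213,432),(108,465)]: print("blk",np.round(atz(fs["scene"],*C(*a),45),1))
# wing top pixels: dark, height 100..118
f=fs["side"]; 
for n in("side","scene"):
    f=fs[n]; q=[]
    for v in range(150,370):
        for u in range(180,380):
            if f["pixels"][v,u].max()<60:
                p=atd(f,u,v)
                if 88<p[2]<125 and 440<p[0]<640 and -460<p[1]<-250: q.append(p)
    q=np.array(q); print(n,len(q),q.mean(0) if len(q) else 0,q.min(0),q.max(0))
E
python3 t.py
```

```text
pintop [ 539.1 -335.7   84.1] 7.0
spare [ 487.2 -330.9   65.6] 0.8
guide [499.2  -2.5 120.7] 2.8
pivot [579.5 -62.4 124.9] 3.4
brass [ 458.6 -136.8   92.9] 3.3
blk [ 406.5 -358.4   45. ]
blk [ 409.4 -294.8   45. ]
blk [ 604.5 -309.    45. ]
blk [ 598.8 -370.3   45. ]Traceback (most recent call last):
  File "t.py", line 18, in <module>
    q=np.array(q); print(n,len(q),q.mean(0) if len(q) else 0,q.min(0),q.max(0))
                                                             ~~~~~^^^
    return umr_minimum(a, axis, None, out, keepdims, initial, where)
ValueError: zero-size array to reduction operation minimum which has no identity
```

Pivot to guide comes out at 100.2 mm with heights 121 and 125, so the tensioner is consistent. Next I'll check the tub's clearance and move the wrist camera over the pin at yaw 0.

```bash
cat > tub.py <<'E'
from h import *
import pickle
fs=pickle.load(open("f0.pkl","rb"))
for n,u,v in(("side",256,152),("scene",223,370)):
    f=fs[n]; print(np.round(atz(f,u,v,135),0),np.round(atd(f,u,v),0))
print(np.round(atd(fs["scene"],38,325)))
E
python3 tub.py
python3 -m inch '[[0,0,0.0331,0,0,0,0],[0,0,0.0331,0,0,0,0],[0,0,0.0331,0,0,0,0],[0,0,0.0331,0,0,0,0]]'
python3 -m inch '[[0,0,0,1,-0.8,0,0],[0,0,0,1,-0.8,0,0],[0,0,0,1,-0.8,0,0],[0,0,0,1,-0.8,0,0],[0,0,0,1,-0.8,0,0],[0,0,0,1,-0.8,0,0]]'
python3 -m inch '[[0,0,0,1,-0.8,0,0],[0,0,0,1,-0.8,0,0],[0,0,0,1,-0.8,0.4,0],[0,0,0,1,-0.8,0.4,0],[0,0,0,1,-0.8,0.4,0],[0,0,0,0.7,-0.5,0.4,0],[0,0,0,0,0,0.4,0],[0,0,0,0,0,0,0]]'
```

```text
[ 710. -342.  135.] [ 710. -343.  134.]
[ 699. -346.  135.] [ 697. -346.  130.]
[ 485. -655.  205.]
clock: 0.48
eef_pos: [252.4, -571.6, 252.9]
tcp_rot: [-3.141, 0.0, -0.005]
contact_force: [-0.6, -0.4, 0.6]
opening: 0.998
grasp_force: 0.0
clock: 0.98
eef_pos: [403.3, -450.6, 253.1]
tcp_rot: [-3.141, 0.0, -0.0]
contact_force: [-0.1, 0.1, 0.2]
opening: 1.0
grasp_force: 0.0
clock: 1.65
eef_pos: [544.6, -337.8, 200.7]
tcp_rot: [-3.14, 0.003, 0.002]
contact_force: [-1.4, -0.3, -0.0]
opening: 0.997
grasp_force: 0.0
```

```bash
cat > w.py <<'E'
from h import *
import pickle,sys
f=grab_frame("wrist"); pickle.dump((f,r.sense()),open(sys.argv[1]+".pkl","wb")); save(f"pics/{sys.argv[1]}.png",f)
print(np.round(f["cam_to_world"],3).tolist())
E
python3 w.py w1
```

```text
[[0.001, -0.948, -0.319, 626.335], [-1.0, -0.002, 0.001, -338.954], [-0.001, 0.319, -0.948, 321.268], [0.0, 0.0, 0.0, 1.0]]
```

View pics/w1.png

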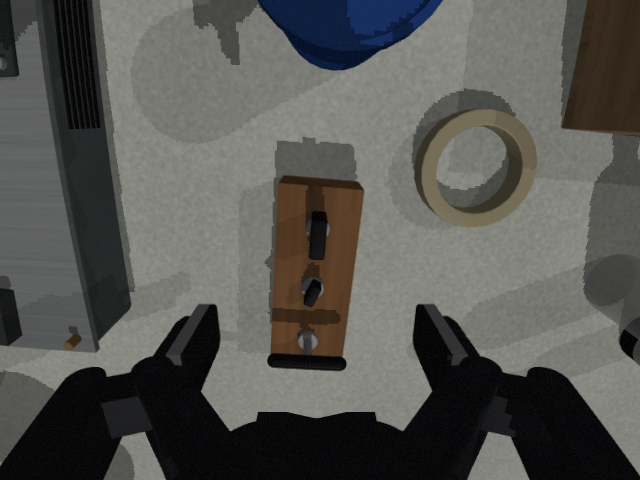

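The picture shows the large pin's wing from (318,212) to (317,259) and its flange around (318,229). The spare pin is at (312,290) and the hex key at (307,355).

```bash
cat > p.py <<'E'
from h import *
import pickle
f,s=pickle.load(open("w1.pkl","rb"))
q=[];uv=[]
for v in range(205,268):
    for u in range(300,336):
        if f["pixels"][v,u].max()<45:
            q.append(atd(f,u,v)); uv.append((u,v))
q=np.array(q); t=q[q[:,2]>74]
print(len(q),len(t),"top",t.min(0),t.max(0),np.median(t,0))
print(cv2.minAreaRect(t[:,:2].astype(np.float32)))
print("flange left/right z49",atz(f,306,229,49),atz(f,330,229,49))
print("wing z79 low end",atz(f,317,259,79))
f0=pickle.load(open("f0.pkl","rb"))["side"]
print(tri(*ray(f0,312.6,172.4),*ray(f,317.5,245)))
for a in [(282,181),(363,187),(345,366),(271,360)]: print("blk",np.round(atz(f,*a,45),1))
print(s["eef_pos"],s["tcp_rot"])
E
python3 p.py
```

```text
826 628 top [ 527.9977688  -346.82434452   74.37267072] [ 626.33544627 -333.29168664  321.26797352] [ 544.68411247 -340.09690857   78.85243521]
((576.9570922851562, -341.98077392578125), (11.958613395690918, 98.2167739868164), 86.56622314453125)
flange left/right z49 [ 543.04930251 -330.30681231   49.        ] [ 543.08099227 -350.20702679   49.        ]
wing z79 low end [ 528.40490609 -339.4234132    79.        ]
(array([ 541.18816758, -339.33418283,   79.46883578]), np.float64(2.627230618511285))
blk [ 582.2 -311.2   45. ]
blk [ 577.5 -376.6   45. ]
blk [ 401.4 -367.2   45. ]
blk [ 408.4 -294.9   45. ]
[ 544.13030755 -338.69535291  201.85265491] [-3.14029731e+00  2.72672644e-03  9.23101853e-04]
```

```bash

python3 -m inch '[[0,0,0.019,0,0.05,0,0],[0,0,0,0,0,0.8,0],[0,0,0,0,0,0.8,0],[0,0,0,0,0,0.8,0.3],[0,0,0,0,0,0.8,0.5],[0,0,0,0,0,0.8,0.6],[0,0,0,0,0,0.8,0.6],[0,0,0,0,0,0.28,0.6]]'
python3 -m inch '[[0,0,0,0,0,0,1],[0,0,0,0,0,0,1],[0,0,0,0,0,0,1],[0,0,0,0,0,0,1],[0,0,0,0,0,0,1]]' 70
```

```text
clock: 2.37
eef_pos: [542.9, -341.0, 74.3]
tcp_rot: [-3.14, 0.003, -0.061]
contact_force: [0.1, -0.0, -0.0]
opening: 0.399
grasp_force: 0.0
clock: 2.78
eef_pos: [544.7, -340.5, 77.2]
tcp_rot: [-3.141, 0.0, -0.06]
contact_force: [-4.1, 3.8, 1.5]
opening: 0.126
grasp_force: 69.8
```

```bash

python3 -m inch '[[0,0,0,0,0,-0.4,1],[0,0,0,0,0,-0.8,1],[0,0,0,0,0,-1,1],[0,0,0,0,0,-1,1],[0,0,0,0,0,-1,1],[0,0,0,0,0,-1,1],[0,0,-0.019,0,0,-0.8,1],[0,0,0,0,0,0,1]]'
python3 -m inch '[[0,0,0,-0.2,-1,0,1],[0,0,0,-0.2,-1,0,1],[0,0,0,-0.2,-1,0,1],[0,0,0,-0.2,-1,0,1],[0,0,0,-0.2,-1,0,1],[0,0,0,-0.2,-1,0,1],[0,0,0,-0.2,-1,0,1],[0,0,0,-0.2,-1,0,1]]'
python3 -m inch '[[0,0,0,-0.4,-1,0,1],[0,0,0,-0.4,-1,0,1],[0,0,0,-0.4,-1,0,1],[0,0,0,-0.4,-1,0,1],[0,0,0,-0.3,-1,0,1],[0,0,0,0,-0.5,0,1],[0,0,0,0,0,0,1],[0,0,0,0,0,0,1]]'
python3 w.py w2
```

```text
clock: 3.45
eef_pos: [547.7, -342.5, 233.0]
tcp_rot: [3.136, -0.009, 0.003]
contact_force: [0.8, -1.2, 0.6]
opening: 0.121
grasp_force: 69.7
clock: 4.12
eef_pos: [505.1, -139.7, 226.9]
tcp_rot: [3.141, -0.002, -0.001]
contact_force: [0.4, 0.3, -1.1]
opening: 0.128
grasp_force: 69.8
clock: 4.78
eef_pos: [458.0, -2.8, 226.8]
tcp_rot: [3.141, -0.002, 0.001]
contact_force: [-0.1, 0.1, -0.5]
opening: 0.125
grasp_force: 69.8
[[0.0, -0.949, -0.314, 539.205], [-1.0, -0.0, -0.001, -3.728], [0.001, 0.314, -0.949, 347.79], [0.0, 0.0, 0.0, 1.0]]
```

View pics/w2.png

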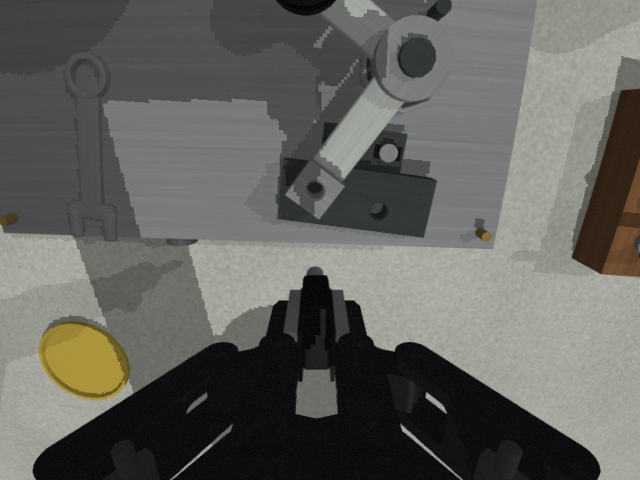

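w2 shows the guide mouth at about (315,188), the bare lock hole at about (379,210), the pivot near (417,57) and the held pin's tip near (316,269). I'll enlarge this part.

```bash
python3 -c "
from h import *; import pickle
f,s=pickle.load(open('w2.pkl','rb')); save('pics/c3.png',f,(270,150,130,145),4)"
```

```text
(no output)
```

View pics/c3.png

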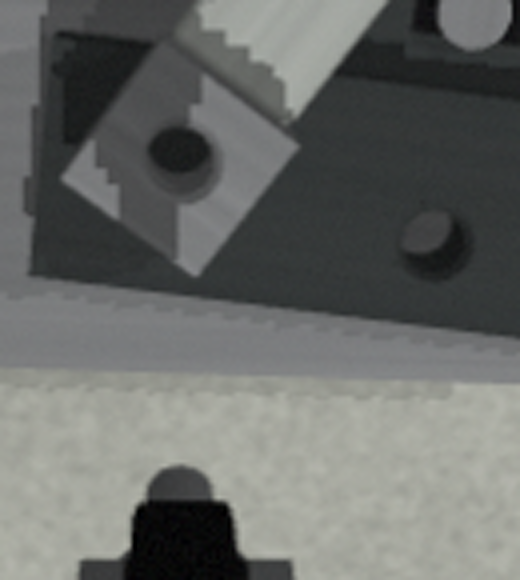

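```bash
cat > g.py <<'E'
from h import *; import pickle
f,s=pickle.load(open('w2.pkl','rb')); f0=pickle.load(open("f0.pkl","rb"))
g=atz(f,315.7,190.4,124); hl=atz(f,378.75,210.9,101); pv=atz(f,417,57,134)
print("guide",g,"hole",hl,"pivot134",pv, "depth guide edge",atd(f,330,190))
for n,uv in(("side",(314,240.4)),("scene",(333.75,246.2))): print(n,tri(*ray(f0[n],*uv),*ray(f,315.7,190.4)))
T=np.array(f["cam_to_world"])
z=s["eef_pos"][2]-66
print("shank side edges @z+4",atz(f,306.75,273,z+5),atz(f,323.25,273,z+5),"top silhouette",atz(f,315,266.3,z+4))
print(s["eef_pos"],s["tcp_rot"],"cam-nominal check",T[:3,3]-s["eef_pos"])
for P in([579.5,-62.4],pv[:2]):
    a=g[:2]-P;b=hl[:2]-P
    print(np.hypot(*a),np.hypot(*b),np.arctan2(a[0]*b[1]-a[1]*b[0],a@b))
# pivot by circle intersection: 100 mm from both guide & hole
m=(g+hl)[:2]/2; d=(hl-g)[:2]; L=np.hypot(*d); n=np.array([-d[1],d[0]])/L
c=m+n*np.sqrt(1e4-L*L/4); c2=m-n*np.sqrt(1e4-L*L/4); print("pivots",c,c2,"angle",2*np.arcsin(L/200))
E
python3 g.py
```

```text
guide [498.49587207  -3.69640446 124.        ] hole [479.10662984 -50.32313123 101.        ] pivot134 [577.62380258 -61.51073809 134.        ] depth guide edge [498.68289959 -13.10878924 123.54119497]
side (array([498.01258492,  -3.66845366, 120.79793495]), np.float64(0.2027955773100512))
scene (array([498.40450899,  -2.50430375, 118.99308845]), np.float64(2.87710031649153))
shank side edges @z+4 [457.99951523   1.47427751 165.73383466] [457.99908716  -8.06640858 165.73383466] top silhouette [461.77385567  -3.29665683 164.73383466]
[458.0672543   -3.31414935 226.73383466] [ 3.14110326e+00 -1.48745661e-03  4.08838891e-04] cam-nominal check [ 81.13823076  -0.41425953 121.05604852]
100.0388967940207 101.11715745721378 0.5073905442843231
97.9986048901266 99.15037000485061 0.5179220735670167
pivots [578.1444022  -64.16219353] [399.4580997   10.14265784] angle 0.5105000576020566
```

```bash

python3 -m inch '[[0,0,0,0.6,0.016,0,1],[0,0,0,0.6,0,0,1],[0,0,0,0.43,0,0,1],[0,0,0,0,0,0.6,1],[0,0,0,0,0,0.6,1],[0,0,0,0,0,0.1,1],[0,0,0,0,0,0,1],[0,0,0,0,0,0,1]]'
python3 - <<'E'
from h import *; import pickle
f=grab_frame("wrist"); pickle.dump((f,r.sense()),open("w3.pkl","wb")); save("pics/w3.png",f,(230,130,180,150),4)
print(r.sense()["eef_pos"])
E
```

```text
clock: 5.5
eef_pos: [498.5, -3.9, 194.1]
tcp_rot: [3.142, 0.0, -0.001]
contact_force: [0.4, 0.4, -0.1]
opening: 0.126
grasp_force: 69.7
[498.72998089  -3.76460239 194.42804176]
```

View pics/w3.png

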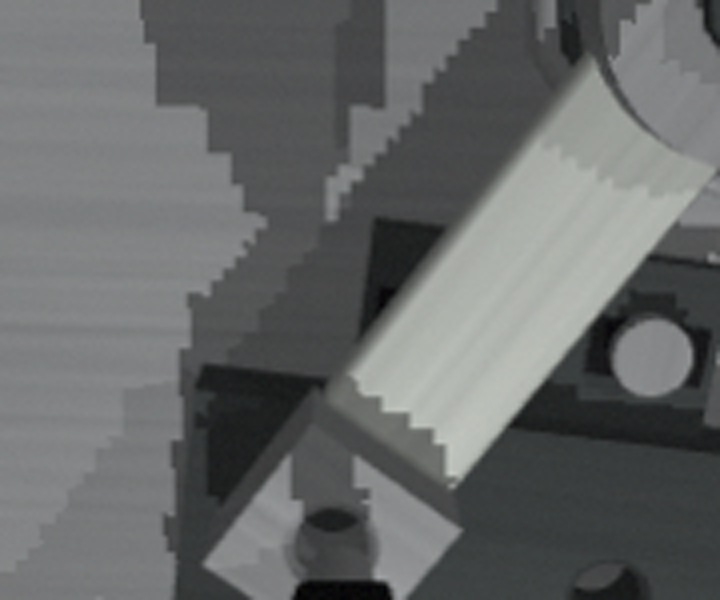

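The bore shows centred at u≈313.5 and the pin at about 315, so I shift about 0.8 mm in +y and lower gently.

```bash

python3 -m inch '[[0,0,0,0,-0.03,0,1],[0,0,0,0,0,0.12,1],[0,0,0,0,0,0.12,1],[0,0,0,0,0,0.08,1],[0,0,0,0,0,0,1],[0,0,0,0,0,0,1]]'; python3 -c "
from h import *; print(r.sense()['contact_force'],r.sense()['wrist_torque'])"
```

```text
clock: 6.05
eef_pos: [498.6, -2.6, 185.8]
tcp_rot: [-3.142, -0.001, -0.0]
contact_force: [2.4, -0.7, -1.9]
opening: 0.126
grasp_force: 69.7
[ 2.43808009 -0.69143943 -1.85824952] [ 0.04927377 -0.41216263 -0.01597461]
```

```bash

python3 -m inch '[[0,0,0,0.04,0,0,1],[0,0,0,0,0,0.08,1],[0,0,0,0,0,0.08,1],[0,0,0,0,0,0.08,1],[0,0,0,0,0,0,1],[0,0,0,0,0,0,1]]'; python3 -c "
from h import *; print(r.sense()['contact_force'],r.sense()['wrist_torque'])"
```

```text
clock: 6.55
eef_pos: [499.1, -2.7, 179.6]
tcp_rot: [-3.142, 0.0, -0.0]
contact_force: [-0.1, -0.6, -1.1]
opening: 0.128
grasp_force: 69.7
[-0.0695982  -0.63593049 -1.0761194 ] [ 0.04413991 -0.09106221 -0.03022891]
```

```bash

python3 -m inch '[[0,0,0,0,0,0.1,1],[0,0,0,0,0,0.1,1],[0,0,0,0,0,0.12,1],[0,0,0,0,0,0,1],[0,0,0,0,0,0,1],[0,0,0,0,0,0,1]]'; python3 - <<'E'
from h import *
s=r.sense(); print(s['contact_force'],s['wrist_torque'])
P=np.array([578.6,-63.2]);g=np.array([499.3,-2.8]);v=g-P;print(np.hypot(*v))
prev=g
for a in (.1,.2,.3,.4,.46,.51,.55):
    c,n=np.cos(a),np.sin(a); q=P+np.array([[c,-n],[n,c]])@v; d=(q-prev)/25; print(a,np.round(q,1),"dx,dy",round(d[0],3),round(-d[1],3)); prev=q
E
```

```text
clock: 7.05
eef_pos: [499.2, -2.7, 171.7]
tcp_rot: [-3.142, 0.0, -0.0]
contact_force: [-0.8, -0.3, -0.2]
opening: 0.123
grasp_force: 69.7
[-0.77322421 -0.25984233 -0.19135328] [ 0.00438622 -0.00962455  0.00871004]
99.6827467518828
0.1 [493.7 -11. ] dx,dy -0.225 0.329
0.2 [488.9 -19.8] dx,dy -0.191 0.35
0.3 [485.  -28.9] dx,dy -0.156 0.367
0.4 [482.  -38.4] dx,dy -0.118 0.381
0.46 [480.7 -44.3] dx,dy -0.052 0.233
0.51 [479.9 -49.2] dx,dy -0.033 0.197
0.55 [479.4 -53.2] dx,dy -0.019 0.158
```

```bash

python3 -m inch '[[0,0,0,-0.115,0.16,0,1],[0,0,0,-0.11,0.169,0,1],[0,0,0,-0.1,0.173,0,1],[0,0,0,-0.091,0.177,0,1],[0,0,0,-0.082,0.182,0,1],[0,0,0,-0.074,0.185,0,1],[0,0,0,0,0,0,1],[0,0,0,0,0,0,1]]'; python3 -c "
from h import *; print(r.sense()['contact_force'],r.sense()['wrist_torque'])"
```

```text
clock: 7.72
eef_pos: [485.1, -29.1, 172.0]
tcp_rot: [-3.142, -0.001, -0.001]
contact_force: [3.3, 2.4, 0.2]
opening: 0.125
grasp_force: 69.8
[3.29231695 2.3716025  0.15086991] [ 5.14462375e-01 -6.24825792e-01 -3.41760457e-04]
```

```bash

python3 -m inch '[[0,0,0,-0.04,0.19,0,1],[0,0,0,-0.055,0.19,0,1],[0,0,0,-0.042,0.195,0,1],[0,0,0,0,0,0.1,1],[0,0,0,0,0,0.04,1],[0,0,0,0,0,0.02,1],[0,0,0,0,0,0,1]]'; python3 -c "
from h import *; print(r.sense()['contact_force'],r.sense()['wrist_torque'])"
```

```text
clock: 8.3
eef_pos: [481.3, -43.2, 167.6]
tcp_rot: [3.142, 0.001, -0.0]
contact_force: [1.7, 2.4, -0.1]
opening: 0.122
grasp_force: 70.0
[ 1.67916985  2.43364182 -0.0965948 ] [ 0.53779899 -0.31926113 -0.04645145]
```

Not yet on the plate, so I'll lower in small steps until it touches.

```bash

for i in 1 2 3; do python3 -m inch '[[0,0,0,0.003,0,0.03,1],[0,0,0,0,0,0,1],[0,0,0,0,0,0,1]]' | egrep 'eef|contact'; done
```

```text
eef_pos: [481.5, -43.2, 167.3]
contact_force: [-0.4, 2.6, 6.5]
eef_pos: [481.7, -43.2, 167.1]
contact_force: [-1.9, 3.6, 13.7]
eef_pos: [481.9, -43.1, 166.9]
contact_force: [-3.3, 3.6, 19.0]
```

```bash

python3 -m inch '[[0,0,0,0,0,-0.05,1],[0,0,0,-0.006,0.04,0,1],[0,0,0,-0.006,0.04,0,1],[0,0,0,-0.006,0.04,0,1],[0,0,0,0,0,0,1]]' | egrep 'eef|contact'
for i in 1 2 3; do python3 -m inch '[[0,0,0,-0.005,0.04,0,1],[0,0,0,0,0,0,1],[0,0,0,0,0,0,1]]' | egrep 'eef|contact';done
```

```text
eef_pos: [481.3, -45.5, 167.1]
contact_force: [-0.1, 7.0, 7.5]
eef_pos: [481.0, -47.0, 166.7]
contact_force: [1.6, 4.1, 1.9]
eef_pos: [480.9, -48.2, 166.6]
contact_force: [1.1, 4.1, 1.8]
eef_pos: [480.8, -49.2, 166.6]
contact_force: [0.8, 5.0, 1.3]
```

```bash

for i in 1 2 3; do python3 -m inch '[[0,0,0,0,0,0.04,1],[0,0,0,0,0,0,1],[0,0,0,0,0,0,1]]' | egrep 'eef|contact';done
```

```text
eef_pos: [480.8, -49.2, 165.6]
contact_force: [1.0, 4.3, -0.3]
eef_pos: [480.8, -49.2, 164.6]
contact_force: [0.7, 4.4, -1.0]
eef_pos: [480.8, -49.2, 163.7]
contact_force: [1.1, 4.9, -0.9]
```

```bash

python3 -m inch '[[0,0,0,0,0,0.06,1],[0,0,0,0,0,0.06,1],[0,0,0,0,0,0,1],[0,0,0,0,0,0,1]]' | egrep 'eef|contact'
for i in 1 2; do python3 -m inch '[[0,0,0,0,0,0.04,1],[0,0,0,0,0,0.04,1],[0,0,0,0,0,0,1],[0,0,0,0,0,0,1]]' | egrep 'eef|contact';done
```

```text
eef_pos: [480.8, -49.2, 160.5]
contact_force: [-0.0, 5.4, -1.1]
eef_pos: [480.9, -49.2, 158.6]
contact_force: [-0.3, 5.1, -1.0]
eef_pos: [480.9, -49.2, 156.7]
contact_force: [-0.6, 4.5, -0.6]
```

```bash

for i in 1 2 3; do python3 -m inch '[[0,0,0,0,0,0.03,1],[0,0,0,0,0,0,1],[0,0,0,0,0,0,1]]' | egrep 'eef|contact';done
```

```text
eef_pos: [480.9, -49.2, 156.0]
contact_force: [-1.7, 4.7, 0.2]
eef_pos: [481.0, -49.2, 155.7]
contact_force: [-2.1, 5.0, 7.7]
eef_pos: [481.0, -49.2, 155.5]
contact_force: [-5.7, 4.6, 14.7]
```

The flange is home at z≈155.7, as predicted. I'll ease off the preload and let the spring seat the pin against the hole.

```bash

python3 -m inch '[[0,0,0,0,-0.02,-0.03,1],[0,0,0,0,0,0,1],[0,0,0,0,0,0,1]]' | egrep 'eef|contact'
python3 -m inch '[[0,0,0,0,-0.02,0,1],[0,0,0,0,0,0,1],[0,0,0,0,0,0,1]]' | egrep 'eef|contact'
python3 -m inch '[[0,0,0,0,-0.02,0,1],[0,0,0,0,0,0,1],[0,0,0,0,0,0,1]]' | egrep 'eef|contact'
```

```text
eef_pos: [481.0, -48.8, 155.6]
contact_force: [-2.7, 3.3, 8.0]
eef_pos: [481.0, -48.6, 155.6]
contact_force: [-3.3, 2.6, 7.8]
eef_pos: [481.0, -48.5, 155.6]
contact_force: [-2.1, 0.6, 7.5]
```

Lateral force is now near zero, so I'll open the fingers gradually with about 7 N of downward hold.

```bash

python3 -m inch '[[0,0,0,0,0,0,0.7],[0,0,0,0,0,0,0.6],[0,0,0,0,0,0,0.5],[0,0,0,0,0,0,0.4],[0,0,0,0,0,0,0.4]]'
python3 - <<'E'
from h import *; f=grab_frame("wrist"); save("pics/w4.png",f,(220,120,200,220),2.7)
E
```

```text
clock: 13.88
eef_pos: [481.0, -47.8, 155.2]
tcp_rot: [3.141, 0.0, -0.0]
contact_force: [-0.5, -0.8, 0.6]
opening: 0.599
grasp_force: 0.0
```

View pics/w4.png

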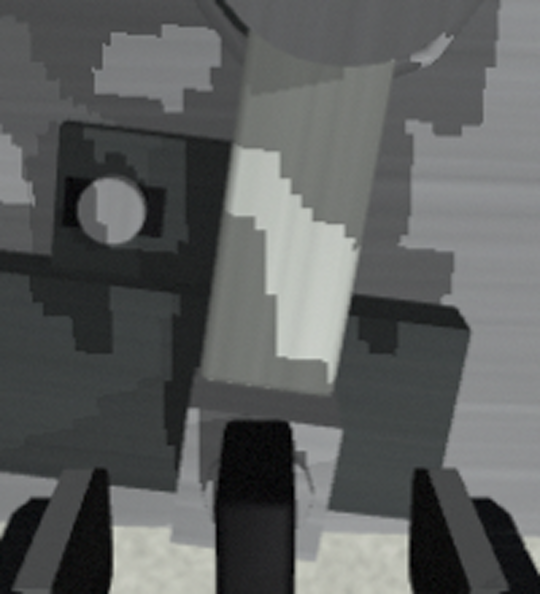

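The pin stands upright in the guide at about (317,270), both fingers are clear of it and the arm stays back. Now I'll retreat straight up.

```bash

python3 -m inch '[[0,0,0,0,0,-0.2,0.3],[0,0,0,0,0,-0.5,0.3],[0,0,0,0,0,-0.9,0.3],[0,0,0,0,0,-0.9,0.3],[0,0,0,0,0,-0.9,0.3],[0,0,0,0,0,-0.9,0.3],[0,0,0,0,0,0,0.3],[0,0,0,0,0,0,0.3]]'
python3 - <<'E'
from h import *
f=grab_frame("wrist"); q=[]
for v in range(150,400):
    for u in range(230,420):
        if f["z_map"][v,u]>0 and f["pixels"][v,u].max()<50:
            p=atd(f,u,v)
            if 145<p[2]<170 and np.hypot(p[0]-481,p[1]+48)<35: q.append(p)
q=np.array(q); print(len(q),np.median(q,0),q.max(0),q.min(0))
E
```

```text
clock: 14.6
eef_pos: [481.7, -47.8, 264.2]
tcp_rot: [3.141, -0.003, -0.0]
contact_force: [0.2, 0.4, 0.3]
opening: 0.699
grasp_force: 0.0
734 [483.55773387 -48.2087108  157.91952506] [496.68834777 -42.50371261 160.09136781] [464.95558265 -53.99827504 145.29382079]
```

The wing top measures 158 mm, exactly the height for home (124 − 35 + 69), and the pin is still in place.

```bash
python3 -c "
from rig import r; print(r.sign_off())"
```

```text
the job is handed in; nothing more can be done
None
```

The tensioner is locked back at about 0.51 rad, held by the larger pin alone: it is fully home, the robot touches nothing, and the job was handed in at about 15 s of the 58 s, with no verdict returned.

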